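# Set out the flask, sample bottle and jar for an evaporator run

## Task

Set out the glassware on the grey mat for the next evaporator run: stand the black rubber ring on the middle circle with the round flask upright on top of the ring, the amber bottle upright on the circle beside the round dial gauge, and the blue-capped white jar upright on the circle beside the orange readout box, each centred on its circle. The gauge and the readout box may have changed ends, so look first. Set everything down without dropping it, and leave the clear beaker and the yellow-capped clear bottle where they are.

Things in the scene. Friction and masses are not known exactly. Their poses are not given: they have to be found in the camera images.
- mat: Fixed grey bench mat, 100 x 310 mm, 3 mm thick, with three white circle outlines (74 mm outside diameter) in a row along its long side. Origin at the centre of its underside, under the middle circle; x points across the mat (roughly away from the robot), y along its long side, z up. The other two circles are centred at y = +110 mm and y = -110 mm. The mat may be turned a little about the vertical.
- gauge: Fixed round dial gauge lying face up on a steel pedestal, white face with a red pointer, 68 mm diameter at the foot, 54 mm high, off one end of the mat, 200 mm from its middle circle. Origin at the centre of its underside.
- readout: Fixed orange temperature readout box with a black screen on top, 62 x 62 mm, 51 mm high, off the other end of the mat, 200 mm from its middle circle. Origin at the centre of its underside.
- ring_c (a point): Loose black rubber flask ring lying flat, 62 mm outside and 40 mm inside diameter, 24 mm high, open right through (wall 11 mm thick), 60 g. The point is its centre, half-way up (12 mm above its underside).
- flask_c (a point): Loose round pale-blue glass flask with a black cap, 106 mm high, 140 g, weighted low, standing on a small flat foot 34 mm across. Its ball is 64 mm in diameter, the ball's centre 27 mm above the foot; the straight neck and cap are 26 mm in diameter from 56 mm above the foot to the top. Standing in the ring the foot is about 22 mm above the ring's underside. The point is on its axis, half-way up (53 mm above the foot); z points up the neck.
- amber_c (a point): Loose brown (amber) glass bottle with a paper label and a black cap, body 52 mm in diameter, 100 mm high, 160 g. The body is straight up to about 57 mm above its underside. The point is on its axis, half-way up (50 mm above its underside); z points up.
- jar_c (a point): Loose squat white plastic jar with a blue cap, 64 mm high, 110 g; body 50 mm in diameter and straight up to about 30 mm above its underside, then a cap 45 mm in diameter from 48 mm up. The point is on its axis, half-way up (32 mm above its underside); z points up.
- beaker: Bystander: loose empty clear glass beaker, 60 mm in diameter at the rim, 70 mm high. To be left where it is. Origin at the centre of its underside.
- spare: Bystander: loose clear glass bottle with a yellow cap, 48 mm in diameter, 90 mm high. To be left where it is. Origin at the centre of its underside.

How it is judged:
At the end, for the whole second after the job is handed in: Ring flat within 14 mm of the middle circle; flask seated in it, axes within 10 mm, tilt under 0.2 rad; amber bottle on the circle at the gauge's end and jar on the one at the readout's end, each within 14 mm along and across the mat, tilt under 0.12 rad; all released, at rest (x of ring_c in the frame of mat between -0.014 and 0.014 m and y of ring_c in the frame of mat between -0.014 and 0.014 m and z of ring_c in the frame of mat between 0.009 and 0.021 m and angle between ring_c's own z axis and vertical below 0.12 rad and horizontal distance between flask_c and ring_c below 0.01 m and z of flask_c in the frame of ring_c between 0.051 and 0.071 m and angle between flask_c's own z axis and vertical below 0.2 rad and ((y of gauge in the frame of mat above 0 m and x of amber_c in the frame of mat between -0.014 and 0.014 m and y of amber_c in the frame of mat between 0.096 and 0.124 m and z of amber_c in the frame of mat between 0.047 and 0.059 m and angle between each of amber_c, jar_c's own z axis and vertical below 0.12 rad and x of jar_c in the frame of mat between -0.014 and 0.014 m and y of jar_c in the frame of mat between -0.124 and -0.096 m and z of jar_c in the frame of mat between 0.029 and 0.041 m) or (y of gauge in the frame of mat below 0 m and x of amber_c in the frame of mat between -0.014 and 0.014 m and y of amber_c in the frame of mat between -0.124 and -0.096 m and z of amber_c in the frame of mat between 0.047 and 0.059 m and angle between each of amber_c, jar_c's own z axis and vertical below 0.12 rad and x of jar_c in the frame of mat between -0.014 and 0.014 m and y of jar_c in the frame of mat between 0.096 and 0.124 m and z of jar_c in the frame of mat between 0.029 and 0.041 m)) and linear speed of each of ring, flask, amber, jar below 0.02 m/s); the robot touches nothing.
It fails at once if the beaker is moved by more than 20 mm (distance of beaker from where it was at the start of the episode above 0.02 m).
It fails at once if the yellow-capped bottle is moved by more than 20 mm (distance of spare from where it was at the start of the episode above 0.02 m).
It fails at once if the ring, flask, amber bottle or jar is dropped (falls free, clear of the fingers, from more than about 2 cm) ((linear speed of ring above 0.6 m/s and contact force between the fingers and ring below 0.05 N) or (linear speed of flask above 0.6 m/s and contact force between the fingers and flask below 0.05 N) or (linear speed of amber above 0.6 m/s and contact force between the fingers and amber below 0.05 N) or (linear speed of jar above 0.6 m/s and contact force between the fingers and jar below 0.05 N)).
It also fails if it takes over 106 s, if anything falls off the work surface, if the arm or the gripper's body presses on something with over 40 N, if the wrist force passes 120 N, or if a joint passes its speed limit or range.

## Robot

A 6-joint arm with a two-finger parallel gripper is mounted at the origin on the work surface. World frame = base frame: x ahead of the robot, y to its left, z up, the work surface at z = 0. Lengths are in m, angles in rad, forces in N, time in s.
With the tool pointing down it reaches from about 0.25 to 0.725 m from the base axis. Payload 4 kg.
Tool frame: the origin (TCP) lies on the centre line of the jaws, within the pads' length; the fingertips stand 11 mm ahead of it and the grasp point (between the pads) lies 8 mm behind it (ctrl.nose_length is the distance from the TCP to the fingertips, in m); z points along the fingers, y is the direction in which the jaws open and shut (so a half turn about z gives the same grasp; the last joint's range is limited). The gripper opens to 85 mm and grips with 20 to 120 N. Pads are 22 mm wide; open, the fingers measure 114 mm over their backs; the gripper's body (76 mm by 85 mm) begins 54 mm behind the grasp point. The pads swing forward as they close: fully open they stand 13 mm farther back than shut.
Start: joints at [1.348, 0.241, 0.005, 1.335, 0, 1.571], TCP at [0.11, 0.488, 0.242] pointing down, gripper open.
Joint ranges: [-2.72, 2.72], [-1.05, 1.87], [-1.09, 1.28], [-1.99, 2.15], [-1.42, 1.44], [-3.14, 3.14]. Speed limits (rad/s): [2.79, 2.79, 3.14, 3.14, 3.14, 3.14].

## Interface

Orientations are given as a unit quaternion [x, y, z, w].
In Python, from rig import ctrl gives the robot as it stands. The module is installed in compiled form; this text tells all that it offers.
- The arm moves only by the tool carry_out, never from a script. Its argument "targets" is a list of rows, each a list of 5 numbers: the shift along the tool's x, y, z in mm, then the turn about the tool's z in degrees, then the gripper command: -1 is fully open, 1 is shut, values between are in proportion. In form: [[x, y, z, spin, jaw], ...]. A call has exactly 10 rows; each row is the pose to reach, as a shift and turn from the pose commanded when the call began, along the tool's axes at that moment; what a row does not reach only later rows make up. A row lasts 1/12 s, in which the tool goes at most 41.7 mm and 7.16 degrees, less where a joint would pass 70% of its speed; a pose out of reach is approached as far as the arm can. A call with a gripper value outside its range is refused whole. The fingers move at their own pace and stop on an object; "squeeze" is the grip in N (left out, the last holds). Time passes only in rows, so rows that repeat a pose let the fingers close, or fill a call up. It gives the time, the measured TCP pose, the force and the opening at its end, in the units of the state.
- ctrl.read_state(): the state, without advancing time (a new reading comes with each control period).
- ctrl.get_image(name): name is "side" or "top"; returns a dict with "color" (480x640x3 uint8, blue, green, red), "K" (3x3 intrinsics, pixels), "k1" (the pictures are not rectified: a ray, as slopes to the right and down, at radius r is drawn at 1 + k1 r^2 times it, then the intrinsics apply), "origin" and "orientation" of the camera in the world. Camera axes: x right, y up, looking along -z (the intrinsics and any distortion apply to the point x, -y, -z); pixel columns grow to the right and rows downward; lengths in m; the calibration is good to about 2 mm. A picture is of the moment at which its call begins. There is no depth.
- ctrl.hand_in(): hands the job in, once; it reports no verdict.
The state is a dict: "clock": time; "joints": joint angles; "qd": joint speeds; "effort": joint torques, N m; "tool_pos": TCP position; "orientation": TCP orientation; "ft_force": force on the tool from outside, world axes, zero at the start; "torque": the same for the moment, N m; "gripper_width": finger opening in m.
Only numpy, scipy, OpenCV 4.12 (cv2) and the standard library are available. Lean on these libraries where they do the work, as an engineer would, in place of code of your own. Each camera call takes 0.05 s, during which the arm holds its last target.

## Working session

There is one attempt and no reset: what is moved stays moved. The work goes in short steps, Python scripts to look and compute and a tool call to move; the robot and the scene stay as the last step left them, time stands still between calls to the robot, and variables do not carry over. Pictures are saved under pics/ and viewed, and the job is handed in when it is done.

Besides the shell and the picture viewer there is one more tool, called after "Request:" as name(argument=value, ...), one argument or row to a line, values as JSON. carry_out: Moves the arm, as the interface text tells. Its arguments: {"type":"object","properties":{"targets":{"type":"array","items":{"type":"array","items":{"type":"number"}}},"squeeze":{"type":"number"}},"required":["targets"]}

```bash
mkdir -p pics; ls; python3 - <<'E'
from rig import ctrl
import cv2,numpy as np
print(ctrl.read_state())
for n in("side","top"):
    r=ctrl.get_image(n); cv2.imwrite(f"pics/{n}0.png",r["color"])
    print(n,r["K"],r["k1"],r["origin"],r["orientation"])
    np.savez(f"{n}0.npz",**{k:np.array(v) for k,v in r.items()})
E
```

```text
pics
{'clock': 0.0, 'joints': array([1.34799513e+00, 2.41405053e-01, 3.71785365e-03, 1.33518566e+00,
       1.19715964e-05, 1.57079677e+00]), 'qd': array([-9.17591892e-04, -1.61615102e-03, -9.82367475e-05,  1.45987213e-03,
        1.33157050e-03,  2.00035181e-03]), 'effort': array([-1.11177935e-03, -3.72318578e+01,  2.52406991e+01,  1.70057552e-02,
       -1.30142826e-04, -1.31085052e-06]), 'tool_pos': array([0.11034372, 0.4870501 , 0.24141445]), 'orientation': array([ 1.11170493e-01,  9.93800807e-01, -1.03116479e-03, -1.21372839e-04]), 'ft_force': array([-0.86648278, -0.53970017, -1.17263233]), 'torque': array([ 0.03003658, -0.00560169, -0.01740471]), 'gripper_width': 0.0854830566163499}
side [[435.50632657   0.         319.70239994]
 [  0.         435.50632657 238.53134203]
 [  0.           0.           1.        ]] -0.08876983380806232 [0.27939589 0.69145553 0.74477117] [-0.07542151  0.39909547  0.89905169 -0.16352509]
top [[468.49173655   0.         319.81103494]
 [  0.         468.49173655 243.97550707]
 [  0.           0.           1.        ]] -0.04020823275452428 [0.38087778 0.01716091 1.15449327] [ 0.06059552 -0.06648565 -0.69721129  0.71119917]
```

View pics/side0.png

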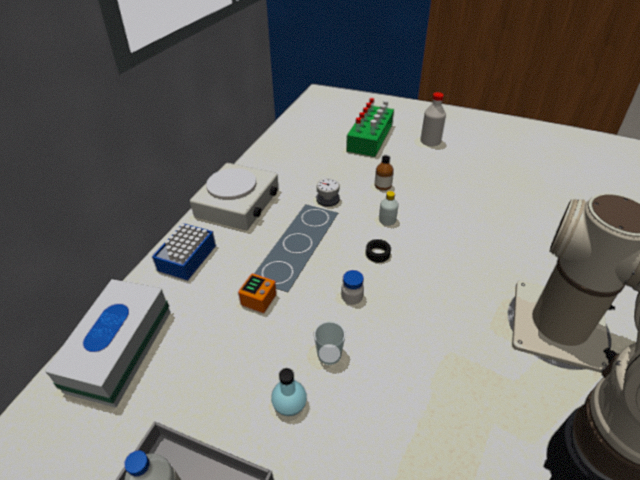

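View pics/top0.png

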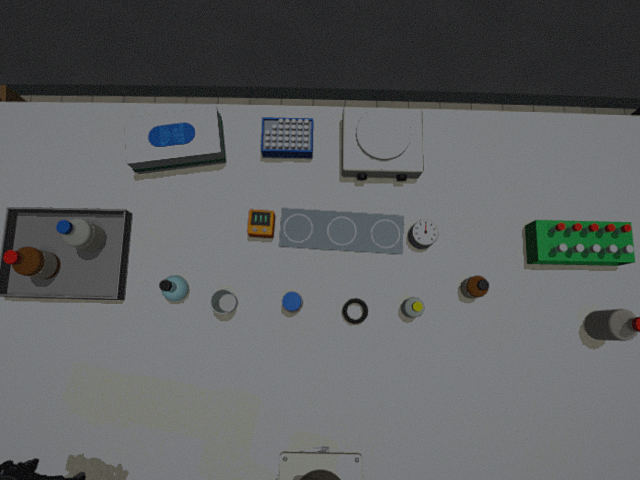

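The side view shows the readout at (258,292) and the gauge at (328,192). The top view shows the readout at (261,223), the gauge at (424,233) and the circles at about (297,228), (341,231) and (385,234). The objects along the near row, left to right, are flask, beaker, jar, ring, spare and amber. I'll measure them next.

```bash
cat > h.py <<'E'
import numpy as np,cv2
from scipy.spatial.transform import Rotation as R
def load(n,i=0):
    d=np.load(f"{n}{i}.npz"); return {k:d[k] for k in d.files}
def ray(c,uv):
    uv=np.atleast_2d(uv).astype(float)
    dist=np.array([float(c["k1"]),0,0,0])
    p=cv2.undistortPoints(uv.reshape(-1,1,2),c["K"],dist).reshape(-1,2)
    d=np.c_[p[:,0],-p[:,1],-np.ones(len(p))]
    return c["origin"],R.from_quat(c["orientation"]).apply(d)
def plane(c,uv,z):
    o,d=ray(c,uv); t=(z-o[2])/d[:,2]; return o+d*t[:,None]
def proj(c,P):
    q=R.from_quat(c["orientation"]).inv().apply(np.atleast_2d(P)-c["origin"])
    x=q[:,0]/-q[:,2]; y=-q[:,1]/-q[:,2]; f=1+float(c["k1"])*(x*x+y*y)
    K=c["K"]; return np.c_[K[0,0]*x*f+K[0,2],K[1,1]*y*f+K[1,2]]
E
python3 - <<'E'
from h import *
for n,boxes in (("top",[(140,260,520,330),(240,200,450,260)]),("side",[(230,140,430,320),(250,310,380,430)])):
    im=load(n)["color"]
    for k,(a,b,c,d) in enumerate(boxes):
        s=min(800/(c-a),600/(d-b)); cv2.imwrite(f"pics/c_{n}{k}.png",cv2.resize(im[b:d,a:c],None,fx=s,fy=s,interpolation=cv2.INTER_CUBIC)); print(n,k,s)
E
```

```text
top 0 2.1052631578947367
top 1 3.8095238095238093
side 0 3.3333333333333335
side 1 5.0
```

View pics/c_top0.png

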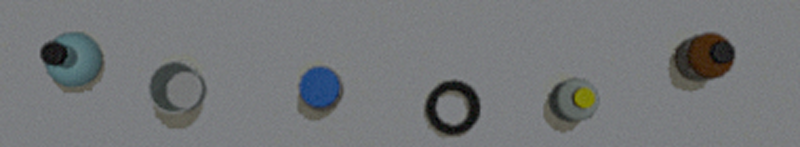

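View pics/c_side0.png

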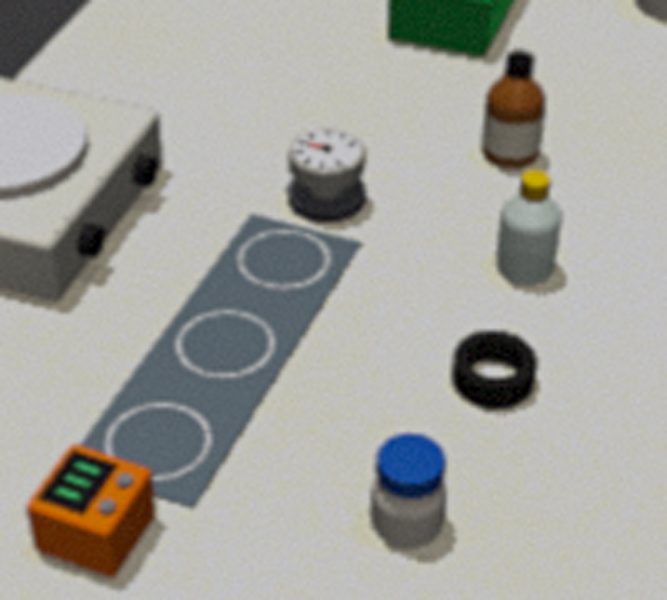

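View pics/c_side1.png

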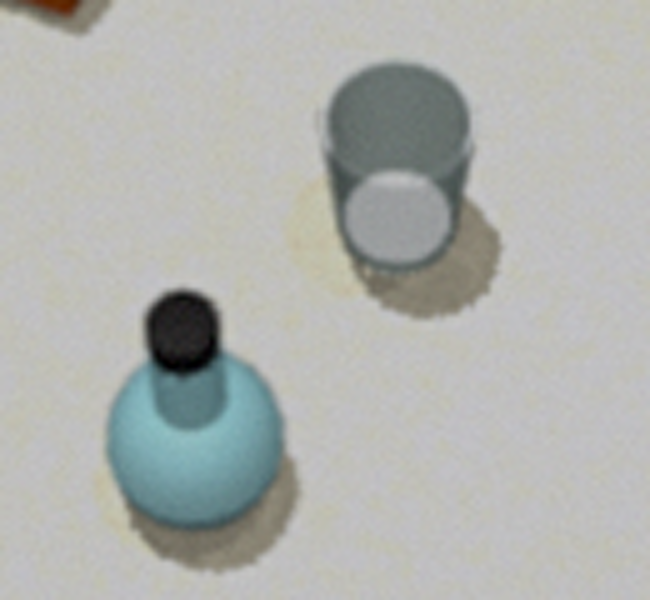

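```bash
cat > meas.py <<'E'
from h import *
def mask(im,kind):
    h=cv2.cvtColor(cv2.GaussianBlur(im,(3,3),0),cv2.COLOR_BGR2HSV); H,S,V=h[...,0],h[...,1],h[...,2]
    return {"blue":(H>100)&(H<125)&(S>140)&(V>50),"black":(V<60)&(S<140),"ball":(H>85)&(H<105)&(S>60)&(V>60),
     "amber":(H<20)&(S>120)&(V>30)&(V<150),"yellow":(H>20)&(H<35)&(S>140)&(V>80),"orange":(H<20)&(S>170)&(V>90)}[kind].astype(np.uint8)
def blob(c,kind,box,fill=True):
    a,b,e,d=box; m=np.zeros(c["color"].shape[:2],np.uint8); m[b:d,a:e]=mask(c["color"],kind)[b:d,a:e]
    cs,_=cv2.findContours(m,cv2.RETR_EXTERNAL,cv2.CHAIN_APPROX_NONE); k=max(cs,key=cv2.contourArea)
    M=cv2.moments(k); return np.array([M["m10"],M["m01"]])/M["m00"],k,M["m00"]
E
python3 - <<'E'
from meas import *
T=load("top");S=load("side")
def rep(n,kind,bt,bs,z):
    for c,b,l in((T,bt,"T"),(S,bs,"S")):
        if b is None: continue
        try:
            uv,k,A=blob(c,kind,b); print(n,l,uv.round(1),A,cv2.boundingRect(k),(plane(c,uv,z)[0]*1000).round(1))
        except Exception as e: print(n,l,e)
rep("jarcap","blue",(275,285,310,320),(335,260,370,300),.06)
rep("ring","black",(335,290,375,330),(355,230,400,270),.012)
rep("flaskcap","black",(155,275,182,300),(270,362,300,390),.098)
rep("ball","ball",(155,270,195,305),(265,365,315,420),.027)
rep("ambercap","black",(470,278,495,295),(375,150,395,168),.094)
rep("spare","yellow",(400,295,430,320),(380,185,400,205),.085)
im=T["color"]; print(im[245,320],im[231,341],im[225,270],im[260,300])
E
```

```text
jarcap T [291.4 301.3] 229.5 (283, 293, 18, 18) [443.5  73.3  60. ]
jarcap S [352.8 279.3] 253.5 (344, 271, 19, 18) [439.5  79.7  60. ]
ring T [354.7 310.9] 455.5 (342, 299, 26, 25) [426.  -77.9  12. ]
ring S [377.9 250.7] 400.0 (366, 240, 24, 22) [421.9 -74.4  12. ]
flaskcap T [165.5 285.3] 89.5 (160, 280, 12, 11) [471.1 356.9  98. ]
flaskcap S [286.1 376.5] 153.0 (280, 369, 13, 16) [467.7 360.4  98. ]
ball T [176.1 288.3] 347.0 (163, 276, 24, 24) [470.4 353.6  27. ]
ball S [288.6 397.8] 807.0 (273, 381, 32, 34) [467.3 361.2  27. ]
ambercap T [482.5 284.5] 78.5 (477, 279, 12, 11) [ 487.5 -363.3   94. ]
ambercap S [385.4 159.1] 27.0 (382, 156, 7, 7) [ 482.9 -357.4   94. ]
spare T [417.  306.1] 55.0 (413, 302, 9, 9) [ 436.5 -213.7   85. ]
spare S [390.1 194.8] 44.0 (387, 191, 8, 9) [ 432.3 -209.2   85. ]
[98 94 85] [103  97  89] [ 26  82 116] [130 127 127]
```

View pics/c_top1.png

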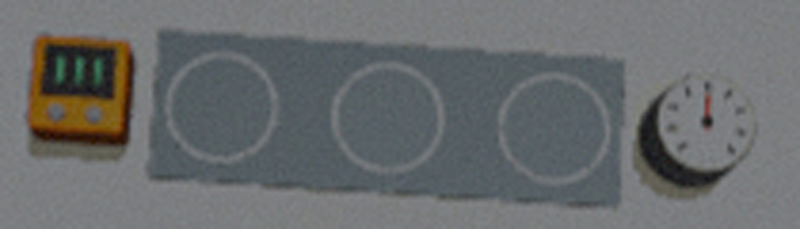

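```bash
python3 - <<'E'
from meas import *
T=load("top");S=load("side")
def circ(c,box,l):
    a,b,e,d=box; im=c["color"].astype(int); g=cv2.GaussianBlur(c["color"],(3,3),0).astype(int)
    # mat: B-R >8 and dim
    m=((g[...,0]-g[...,2])>7)&(g.sum(2)>120)&(g[...,0]-g[...,2]<40)
    mm=np.zeros(m.shape,np.uint8); mm[b:d,a:e]=m[b:d,a:e]
    mm=cv2.morphologyEx(mm,cv2.MORPH_CLOSE,np.ones((5,5),np.uint8))
    cs,_=cv2.findContours(mm,cv2.RETR_EXTERNAL,cv2.CHAIN_APPROX_NONE);k=max(cs,key=cv2.contourArea)
    P=plane(c,k.reshape(-1,2),.003)[:,:2]*1000
    r=cv2.minAreaRect(P.astype(np.float32)); print(l,r)
    print(cv2.boxPoints(r).round(1).tolist())
circ(T,(230,190,460,270),"T"); circ(S,(230,190,345,300),"S")
for c,cs in((T,[(297.2,228),(341.6,231),(385.2,234)]),(S,[(315,217.3),(297.3,243.2),(277.5,272)])):
    print((plane(c,cs,.003)*1000).round(1).tolist())
o,k,A=blob(T,"orange",(240,200,280,245)); print("readout",plane(T,o,.05)*1000)
print("gauge",plane(T,(425.5,232.5),.054)*1000)
# beaker
print("beaker floor T",plane(T,(228,301.5),.003)*1000,"rim",plane(T,(222,300.5),.07)*1000)
print("beaker floor S",plane(S,(250+398/5,310+222/5),.003)*1000,"rim",plane(S,(250+398/5,310+118/5),.07)*1000)
E
```

```text
T ((626.27734375, -43.88948059082031), (310.15972900390625, 101.64591979980469), 87.52142333984375)
[[568.7999877929688, -196.60000610351562], [670.2999877929688, -201.0], [683.7999877929688, 108.80000305175781], [582.2000122070312, 113.19999694824219]]
S ((621.5195922851562, -40.33363342285156), (307.4848937988281, 98.129150390625), 87.34063720703125)
[[565.4000244140625, -191.60000610351562], [663.4000244140625, -196.1999969482422], [677.7000122070312, 111.0], [579.5999755859375, 115.5]]
[[630.1, 67.1, 3.0], [624.7, -44.6, 3.0], [619.4, -154.3, 3.0]]
[[616.0, -150.9, 3.0], [620.6, -39.6, 3.0], [625.3, 68.5, 3.0]]
readout [[622.84061809 159.96943091  50.        ]]
gauge [[ 614.56349234 -244.15636409   54.        ]]
beaker floor T [[442.92139286 231.18291337   3.        ]] rim [[441.30371977 232.6806726   70.        ]]
beaker floor S [[434.87499498 236.54932283   3.        ]] rim [[436.17872972 235.06491928  70.        ]]
```

```bash
cat > go.py <<'E'
import sys
from h import *
from rig import ctrl
def st(): 
    s=ctrl.read_state(); M=R.from_quat(s["orientation"]).as_matrix()
    y=M[:,1]; print("t",round(s["clock"],2),"pos",(s["tool_pos"]*1000).round(1),"jaw ang",np.degrees(np.arctan2(y[1],y[0])).round(1),"zax",M[:,2].round(3),"w",round(s["gripper_width"]*1000,1),"F",np.round(s["ft_force"],1)); return s,M
def to(x,y,z):
    s,M=st(); print("shift",(M.T@(np.array([x,y,z])-s["tool_pos"]*1000)).round(1))
if __name__=="__main__":
    print("nose",ctrl.nose_length)
    to(*map(float,sys.argv[1:4]))
E
python3 go.py 424 -76 240
```

```text
nose 0.011
t 0.1 pos [110.4 487.1 241.5] jaw ang 77.2 zax [-0.    -0.002 -1.   ] w 85.7 F [-0.4 -0.   1. ]
shift [-430.3 -479.8    2.4]
```

Request:
carry_out(
  targets=[
    [-20,-22,0,7,-1],
    [-45,-50,0,14,-1],
    [-70,-78,0,21,-1],
    [-95,-106,0,28,-1],
    [-120,-134,0,35,-1],
    [-145,-162,0,42,-1],
    [-170,-190,0,49,-1],
    [-195,-218,0,56,-1],
    [-210,-234,0,63,-1],
    [-215,-240,0,70,-1],
  ],
  squeeze=40,
)

```text
clock: 0.93
tool_pos: [0.2678, 0.2034, 0.2421]
orientation: [0.665, 0.747, -0.0, 0.0]
ft_force: [-0.3, -0.8, -0.0]
gripper_width: 0.0857
```

```bash
python3 go.py 424 -76 150
```

```text
nose 0.011
t 0.93 pos [267.8 203.4 242.1] jaw ang 6.6 zax [ 0.    -0.001 -1.   ] w 85.7 F [-0.3 -0.8 -0. ]
shift [-295.5  122.9   92.4]
```

Request:
carry_out(
  targets=[
    [-20,8,5,3,-1],
    [-55,23,15,6,-1],
    [-92,38,30,9,-1],
    [-130,54,45,9,-1],
    [-168,70,60,9,-1],
    [-206,86,75,9,-1],
    [-244,101,88,9,-1],
    [-275,114,92,9,-1],
    [-292,121,92,9,-1],
    [-295,123,92,9,-1],
  ],
)

```text
clock: 1.77
tool_pos: [0.4274, -0.0742, 0.1494]
orientation: [0.72, 0.694, -0.001, 0.0]
ft_force: [-0.2, -0.3, 0.1]
gripper_width: 0.0856
```

```bash
cat > snap.py <<'E'
import sys
from go import *
i=sys.argv[1]; st()
for n in("side","top"):
    r=ctrl.get_image(n); cv2.imwrite(f"pics/{n}{i}.png",r["color"]); np.savez(f"{n}{i}.npz",**{k:np.array(v) for k,v in r.items()})
E
python3 snap.py 1; python3 - <<'E'
from h import *
P=np.array([[.424,-.076,.150],[.424,-.076,.139]])
a=[]
for n in("top","side"):
    c=load(n,1); p=proj(c,P); print(n,p.round(1)); im=c["color"]
    u,v=p[0].astype(int); a.append(cv2.resize(im[max(0,v-60):max(0,v-60)+120,u-75:u+75],(600,480) if 0 else (400,320),interpolation=cv2.INTER_CUBIC))
cv2.imwrite("pics/g1.png",np.hstack(a))
E
```

```text
t 1.77 pos [427.4 -74.2 149.4] jaw ang -2.1 zax [-0.001 -0.001 -1.   ] w 85.6 F [-0.2 -0.3  0.1]
top [[359.2 309.3]
 [358.7 309.6]]
side [[382.3 205.2]
 [381.9 209.1]]
```

View pics/g1.png

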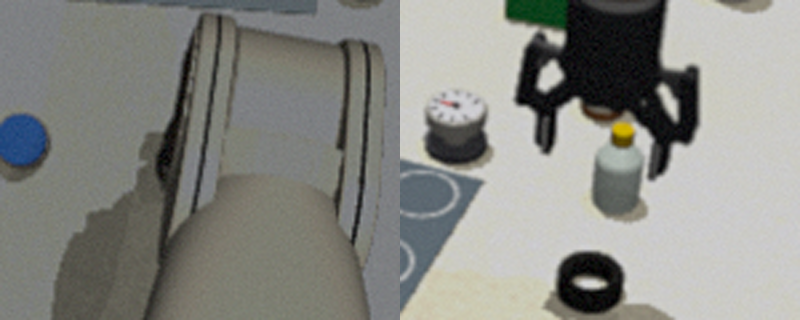

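```bash
python3 - <<'E'
from h import *
c=load("side",1)
for z in(.138,.151):
  for s in(-.05,0,.05): print(z,s,proj(c,[.4274+s,-.0742,z]).round(1))
  print((plane(c,[[361.7,201.2],[403.7,211.7]],z)*1000).round(1))
a=c["color"]; cv2.imwrite("pics/g2.png",cv2.resize(a[160:230,330:430],None,fx=8,fy=8,interpolation=cv2.INTER_CUBIC))
E
```

```text
0.138 -0.05 [[402.  214.5]]
0.138 0 [[380.2 209.6]]
0.138 0.05 [[358.9 204.8]]
[[475.3 -89.5 138. ]
 [376.  -85.4 138. ]]
0.151 -0.05 [[402.7 209.9]]
0.151 0 [[380.7 205. ]]
0.151 0.05 [[359.2 200.3]]
[[471.1 -72.8 151. ]
 [374.  -68.7 151. ]]
```

View pics/g2.png

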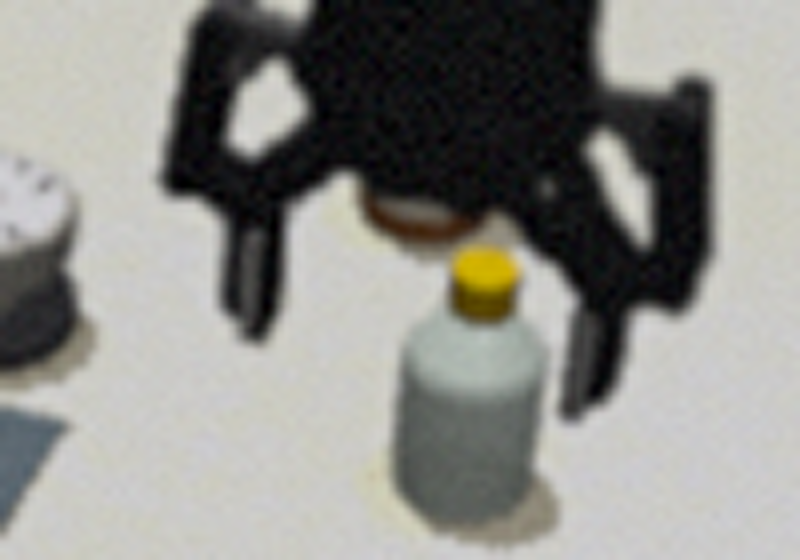

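Request:
carry_out(
  targets=[
    [-2,0,15,0,-1],
    [-4,-1,35,0,-1],
    [-4,-1,55,0,-1],
    [-4,-1,75,0,-1],
    [-4,-1,95,0,-1],
    [-4,-1,110,0,-1],
    [-4,-1,122,0,-1],
    [-4,-1,131,0,-1],
    [-4,-1,138,0,-1],
    [-4,-1,140,0,-1],
  ],
  squeeze=40,
)

```text
clock: 2.7
tool_pos: [0.4244, -0.0741, 0.0097]
orientation: [0.717, 0.697, -0.0, -0.001]
ft_force: [0.6, 0.2, -0.1]
gripper_width: 0.0853
```

Request:
carry_out(
  targets=[
    [0,0,0,0,-1],
    [0,0,0,0,1],
    [0,0,0,0,1],
    [0,0,0,0,1],
    [0,0,0,0,1],
    [0,0,0,0,1],
    [0,0,0,0,1],
    [0,0,0,0,1],
    [0,0,0,0,1],
    [0,0,0,0,1],
  ],
  squeeze=40,
)

```text
clock: 3.53
tool_pos: [0.4259, -0.0752, 0.0115]
orientation: [0.718, 0.696, 0.001, 0.001]
ft_force: [-1.7, 1.1, 5.5]
gripper_width: 0.0601
```

```bash
python3 snap.py 2; python3 go.py 625.8 -44.3 60; python3 - <<'E'
from h import *
c=load("side",2); cv2.imwrite("pics/g3.png",cv2.resize(c["color"][190:290,310:440],None,fx=6,fy=6,interpolation=cv2.INTER_CUBIC))
E
```

```text
t 3.53 pos [425.9 -75.2  11.5] jaw ang -1.8 zax [ 0.002  0.    -1.   ] w 60.1 F [-1.7  1.1  5.5]
nose 0.011
t 3.63 pos [425.9 -75.1  11.5] jaw ang -1.8 zax [ 0.002  0.    -1.   ] w 60.1 F [-1.7  0.5  5.1]
shift [ 37.  199.  -48.2]
```

View pics/g3.png

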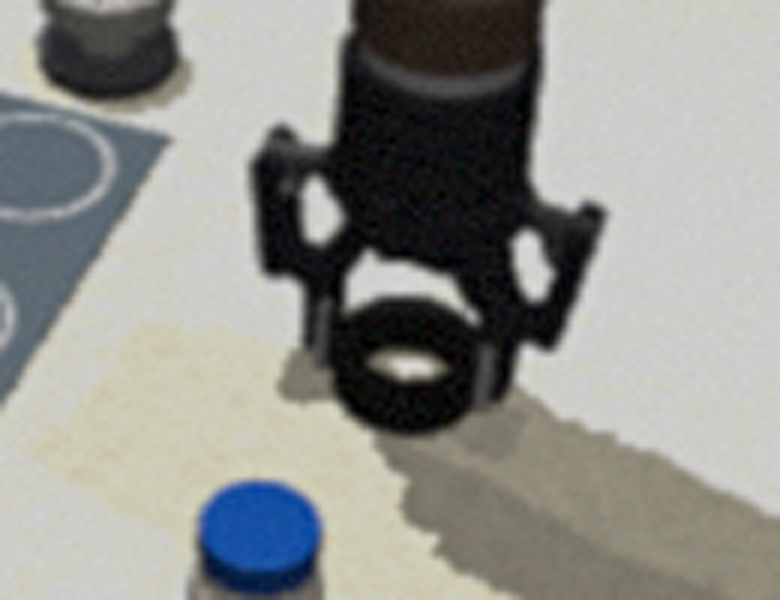

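Request:
carry_out(
  targets=[
    [0,0,-10,0,1],
    [0,0,-30,0,1],
    [3,12,-50,0,1],
    [8,40,-55,0,1],
    [15,75,-55,0,1],
    [23,112,-55,0,1],
    [30,148,-55,0,1],
    [36,178,-55,0,1],
    [39,195,-55,0,1],
    [40,199,-55,0,1],
  ],
)

```text
clock: 4.47
tool_pos: [0.6289, -0.0407, 0.0656]
orientation: [0.718, 0.696, 0.001, 0.001]
ft_force: [0.1, -0.5, -1.0]
gripper_width: 0.0603
```

Request:
carry_out(
  targets=[
    [0,0,0,0,1],
    [0,0,0,0,1],
    [0,0,8,0,1],
    [0,0,18,0,1],
    [0,0,26,0,1],
    [0,0,32,0,1],
    [0,0,37,0,1],
    [0,0,40,0,1],
    [0,0,40,0,1],
    [0,0,40,0,1],
  ],
)

```text
clock: 5.3
tool_pos: [0.6253, -0.0412, 0.0251]
orientation: [0.718, 0.696, -0.0, -0.0]
ft_force: [-0.2, -0.2, -0.5]
gripper_width: 0.0602
```

```bash
python3 snap.py 3; python3 go.py 625.8 -41.3 15; python3 - <<'E'
from h import *
c=load("side",3); cv2.imwrite("pics/g4.png",cv2.resize(c["color"][190:290,240:370],None,fx=6,fy=6,interpolation=cv2.INTER_CUBIC))
E
```

```text
t 5.3 pos [625.3 -41.2  25.1] jaw ang -1.8 zax [-0.  0. -1.] w 60.2 F [-0.2 -0.2 -0.5]
nose 0.011
t 5.4 pos [625.7 -41.2  25.7] jaw ang -1.8 zax [ 0.001 -0.    -1.   ] w 59.6 F [-0.7 -0.4 -0.2]
shift [-0.1  0.1 10.7]
```

View pics/g4.png

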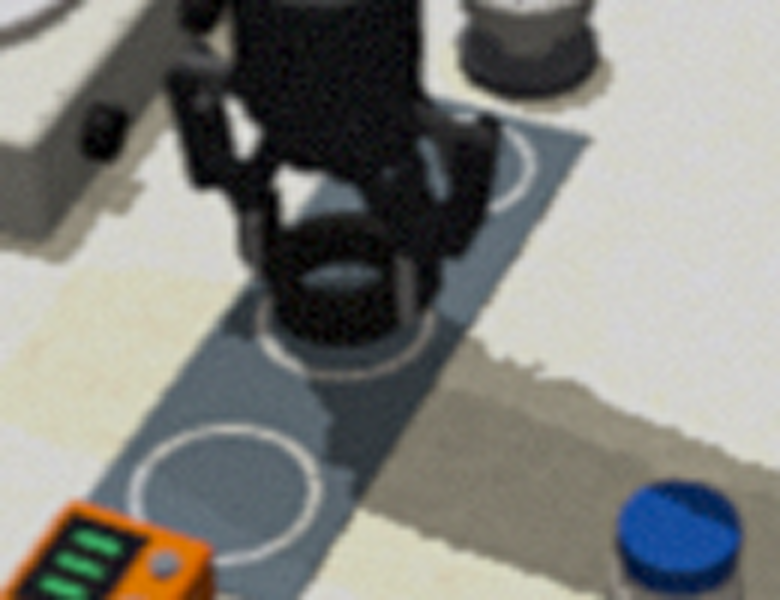

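Request:
carry_out(
  targets=[
    [0,0,3,0,1],
    [0,0,6,0,1],
    [0,0,8,0,1],
    [0,0,9,0,1],
    [0,0,10,0,1],
    [0,0,10.5,0,1],
    [0,0,11,0,1],
    [0,0,11,0,1],
    [0,0,11,0,1],
    [0,0,11,0,1],
  ],
)

```text
clock: 6.23
tool_pos: [0.6252, -0.0412, 0.0146]
orientation: [0.718, 0.696, -0.0, -0.0]
ft_force: [-2.3, -0.4, 3.7]
gripper_width: 0.06
```

```bash
python3 go.py 625.8 -41.3 14
```

```text
nose 0.011
t 6.23 pos [625.2 -41.2  14.6] jaw ang -1.8 zax [-0. -0. -1.] w 60.0 F [-2.3 -0.4  3.7]
shift [-0.1  0.6  0.6]
```

Request:
carry_out(
  targets=[
    [0,0,0,0,0.0],
    [0,0,0,0,-0.6],
    [0,0,0,0,-1],
    [0,0,0,0,-1],
    [0,0,-4,0,-1],
    [0,0,-20,0,-1],
    [0,0,-55,0,-1],
    [0,0,-95,0,-1],
    [0,0,-130,0,-1],
    [0,0,-140,0,-1],
  ],
)

```text
clock: 7.07
tool_pos: [0.6288, -0.0415, 0.1617]
orientation: [0.718, 0.696, 0.004, 0.004]
ft_force: [1.4, 0.9, 1.8]
gripper_width: 0.0854
```

```bash
python3 go.py 471 356 154
```

```text
nose 0.011
t 7.07 pos [628.8 -41.5 161.7] jaw ang -1.8 zax [ 0.011 -0.001 -1.   ] w 85.4 F [1.4 0.9 1.8]
shift [ 392.4 -170.1    5.6]
```

Request:
carry_out(
  targets=[
    [18,-8,0,0,-1],
    [54,-23,0,0,-1],
    [92,-39,0,0,-1],
    [130,-55,0,0,-1],
    [168,-71,0,0,-1],
    [206,-87,0,0,-1],
    [244,-103,0,0,-1],
    [282,-120,0,0,-1],
    [320,-136,0,0,-1],
    [350,-149,0,0,-1],
  ],
)

```text
clock: 7.9
tool_pos: [0.4857, 0.3159, 0.1544]
orientation: [0.717, 0.697, 0.0, -0.0]
ft_force: [0.8, 0.7, -0.0]
gripper_width: 0.0856
```

Request:
carry_out(
  targets=[
    [25,-11,0,0,-1],
    [37,-16,0,0,-1],
    [42,-18,0,0,-1],
    [42,-18,0,0,-1],
    [42,-18,0,0,-1],
    [42,-18,0,0,-1],
    [42,-18,0,0,-1],
    [42,-18,0,0,-1],
    [42,-18,0,0,-1],
    [42,-18,0,0,-1],
  ],
)

```text
clock: 8.73
tool_pos: [0.4708, 0.3552, 0.1544]
orientation: [0.718, 0.696, 0.0, 0.0]
ft_force: [-0.4, -0.3, -0.3]
gripper_width: 0.0852
```

```bash
python3 snap.py 4; python3 go.py 471 356 77; python3 - <<'E'
from h import *
a=load("side",4)["color"][290:450,210:390]; b=load("top",4)["color"][190:270,240:450]
cv2.imwrite("pics/g5.png",cv2.resize(a,None,fx=3.5,fy=3.5,interpolation=cv2.INTER_CUBIC));cv2.imwrite("pics/g6.png",cv2.resize(b,None,fx=3.8,fy=3.8,interpolation=cv2.INTER_CUBIC))
E
```

```text
t 8.73 pos [470.8 355.2 154.4] jaw ang -1.8 zax [ 0.  0. -1.] w 85.2 F [-0.4 -0.3 -0.3]
nose 0.011
t 8.83 pos [470.7 355.4 154.4] jaw ang -1.8 zax [ 0.  0. -1.] w 85.5 F [-0.2  0.9  0.7]
shift [ 0.6  0.3 77.4]
```

View pics/g5.png

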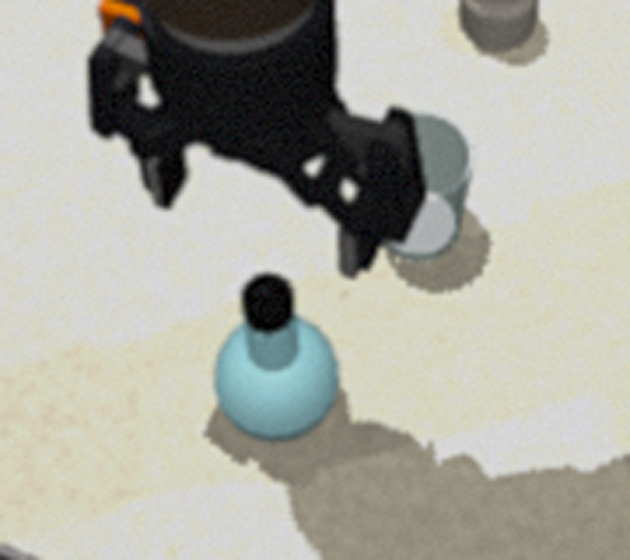

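View pics/g6.png

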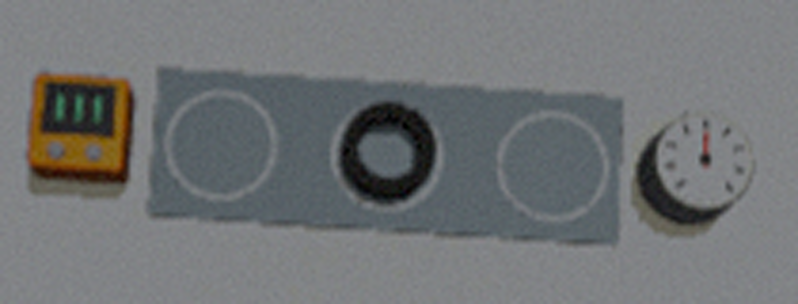

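The ring is on the middle circle, and the open gripper stands over the flask. I'll measure the ring and lower onto the flask neck.

```bash
python3 - <<'E'
from meas import *
T=load("top",4)
uv,k,A=blob(T,"black",(325,210,360,250)); print(uv,A,plane(T,uv,.020)*1000)
E
```

```text
[341.47002141 229.68308351] 467.0 [[624.45370114 -43.3063429   20.        ]]
```

Request:
carry_out(
  targets=[
    [0,0,8,0,-1],
    [0,0,20,0,-1],
    [0,0,33,0,-1],
    [0,0,46,0,-1],
    [0,0,58,0,-1],
    [0,0,67,0,-1],
    [0,0,73,0,-1],
    [0,0,76,0,-1],
    [0,0,77,0,-1],
    [0,0,77,0,-1],
  ],
)

```text
clock: 9.67
tool_pos: [0.4706, 0.3559, 0.0774]
orientation: [0.718, 0.696, 0.0, 0.0]
ft_force: [0.3, -0.5, 0.2]
gripper_width: 0.085
```

Request:
carry_out(
  targets=[
    [0,0,0,0,-0.5],
    [0,0,0,0,0],
    [0,0,0,0,0.3],
    [0,0,0,0,0.5],
    [0,0,0,0,0.7],
    [0,0,0,0,1],
    [0,0,0,0,1],
    [0,0,0,0,1],
    [0,0,0,0,1],
    [0,0,0,0,1],
  ],
  squeeze=40,
)

```text
clock: 10.5
tool_pos: [0.4705, 0.3559, 0.0777]
orientation: [0.718, 0.696, 0.0, -0.0]
ft_force: [-1.0, -0.8, 3.0]
gripper_width: 0.025
```

```bash
python3 snap.py 5; python3 - <<'E'
from h import *
a=load("side",5)["color"][290:450,210:390]
cv2.imwrite("pics/g7.png",cv2.resize(a,None,fx=3.5,fy=3.5,interpolation=cv2.INTER_CUBIC))
E
```

```text
t 10.5 pos [470.5 355.9  77.7] jaw ang -1.8 zax [ 0.  0. -1.] w 25.0 F [-1.  -0.8  3. ]
```

View pics/g7.png

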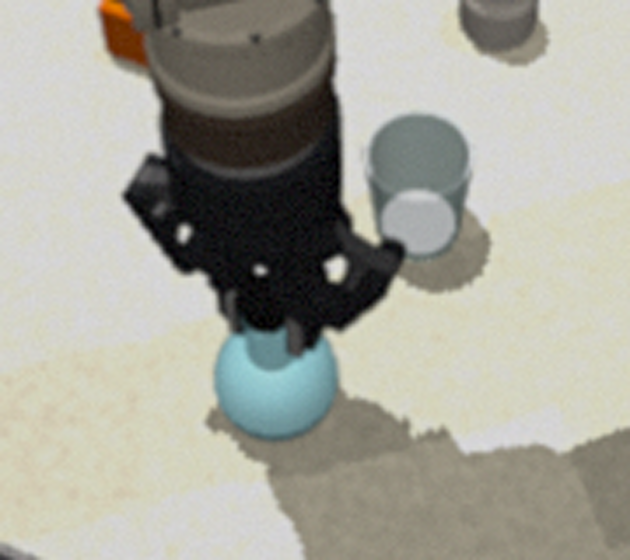

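Request:
carry_out(
  targets=[
    [0,0,-8,0,1],
    [0,0,-28,0,1],
    [0,0,-60,0,1],
    [-5,2,-85,0,1],
    [-25,10,-100,0,1],
    [-55,23,-100,0,1],
    [-88,37,-100,0,1],
    [-122,51,-100,0,1],
    [-156,66,-100,0,1],
    [-190,80,-100,0,1],
  ],
)

```text
clock: 11.43
tool_pos: [0.5449, 0.1616, 0.1771]
orientation: [0.718, 0.696, -0.0, 0.0]
ft_force: [-0.7, 0.2, -1.7]
gripper_width: 0.025
```

Request:
carry_out(
  targets=[
    [-34,14,0,0,1],
    [-68,28,0,0,1],
    [-102,43,0,0,1],
    [-134,57,0,0,1],
    [-162,69,0,0,1],
    [-184,78,0,0,1],
    [-198,84,0,0,1],
    [-205,87,0,0,1],
    [-205,87,0,0,1],
    [-205,87,0,0,1],
  ],
)

```text
clock: 12.27
tool_pos: [0.6249, -0.0435, 0.177]
orientation: [0.718, 0.696, -0.0, -0.001]
ft_force: [0.8, 0.9, -1.0]
gripper_width: 0.0248
```

```bash
python3 snap.py 6; python3 go.py 625 -44.5 103; python3 - <<'E'
from h import *
a=load("side",6)["color"][130:290,220:400]
cv2.imwrite("pics/g8.png",cv2.resize(a,None,fx=3.5,fy=3.5,interpolation=cv2.INTER_CUBIC))
E
```

```text
t 12.27 pos [624.9 -43.5 177. ] jaw ang -1.7 zax [-0.001  0.001 -1.   ] w 24.8 F [ 0.8  0.9 -1. ]
nose 0.011
t 12.37 pos [624.8 -42.6 177.3] jaw ang -1.7 zax [-0.001  0.001 -1.   ] w 25.2 F [ 0.2 -0.8 -1.6]
shift [-1.9  0.3 74.3]
```

View pics/g8.png

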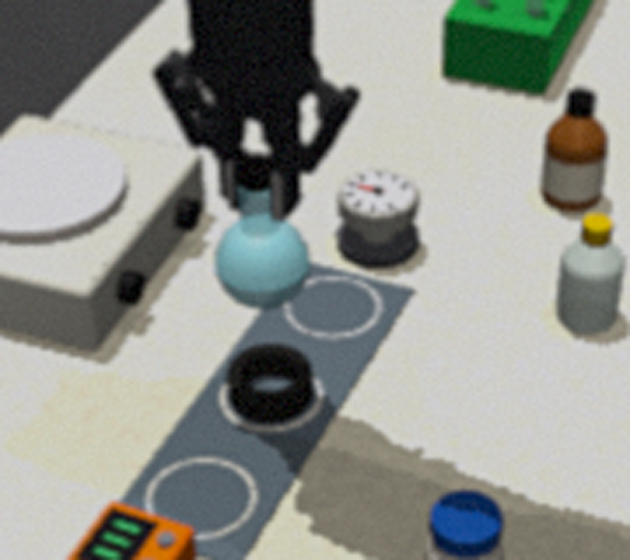

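Request:
carry_out(
  targets=[
    [-1,0,10,0,1],
    [-1,0,22,0,1],
    [-1,0,34,0,1],
    [-1,0,46,0,1],
    [-1,0,56,0,1],
    [-1,0,63,0,1],
    [-1,0,67,0,1],
    [-1,0,69,0,1],
    [-1,0,69,0,1],
    [-1,0,69,0,1],
  ],
)

```text
clock: 13.2
tool_pos: [0.6256, -0.0452, 0.1088]
orientation: [0.718, 0.696, 0.0, 0.0]
ft_force: [0.8, 0.7, -1.4]
gripper_width: 0.025
```

Request:
carry_out(
  targets=[
    [0,0,1,0,1],
    [0,0,2,0,1],
    [0,0,3,0,1],
    [0,0,4,0,1],
    [0,0,5,0,1],
    [0,0,5.5,0,1],
    [0,0,5.5,0,1],
    [0,0,5.5,0,1],
    [0,0,5.5,0,1],
    [0,0,5.5,0,1],
  ],
)

```text
clock: 14.03
tool_pos: [0.6252, -0.0452, 0.1028]
orientation: [0.718, 0.696, -0.0, 0.0]
ft_force: [0.0, 0.0, -0.4]
gripper_width: 0.025
```

```bash
python3 snap.py 7; python3 go.py 625 -44.5 103; python3 - <<'E'
from h import *
a=load("side",7)["color"][130:290,220:400]
cv2.imwrite("pics/g9.png",cv2.resize(a,None,fx=3.5,fy=3.5,interpolation=cv2.INTER_CUBIC))
E
```

```text
t 14.03 pos [625.2 -45.2 102.8] jaw ang -1.8 zax [ 0. -0. -1.] w 25.0 F [ 0.   0.  -0.4]
nose 0.011
t 14.13 pos [625.2 -45.2 102.8] jaw ang -1.8 zax [ 0. -0. -1.] w 25.0 F [-0.5 -0.6 -1.4]
shift [ 0.7 -0.2 -0.2]
```

View pics/g9.png

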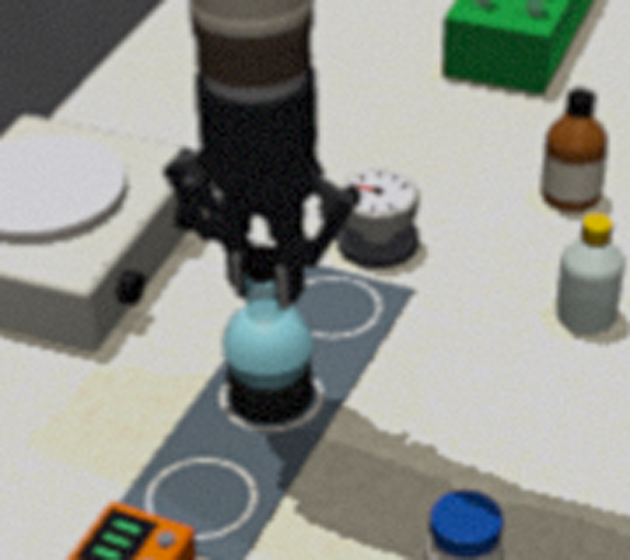

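Request:
carry_out(
  targets=[
    [0,0,0.5,0,1],
    [0,0,1,0,1],
    [0,0,1.5,0,1],
    [0,0,2,0,1],
    [0,0,2,0,1],
    [0,0,2,0,1],
    [0,0,2,0,1],
    [0,0,2,0,1],
    [0,0,2,0,1],
    [0,0,2,0,1],
  ],
)

```text
clock: 14.97
tool_pos: [0.6255, -0.0454, 0.1022]
orientation: [0.718, 0.696, 0.0, 0.001]
ft_force: [-1.7, -1.3, 5.8]
gripper_width: 0.0247
```

Contact at about 6 N, so the flask is seated. Next I release slowly and rise.

Request:
carry_out(
  targets=[
    [0,0,0,0,0.4],
    [0,0,0,0,0.2],
    [0,0,0,0,-0.1],
    [0,0,0,0,-0.4],
    [0,0,0,0,-0.7],
    [0,0,-2,0,-1],
    [0,0,-15,0,-1],
    [0,0,-40,0,-1],
    [0,0,-70,0,-1],
    [0,0,-90,0,-1],
  ],
)

```text
clock: 15.8
tool_pos: [0.6258, -0.0452, 0.1932]
orientation: [0.718, 0.696, 0.001, 0.001]
ft_force: [0.9, -0.4, 0.6]
gripper_width: 0.0853
```

```bash
python3 snap.py 8; python3 go.py 487.5 -363.3 190; python3 - <<'E'
from h import *
a=load("side",8)["color"][130:290,220:400]
cv2.imwrite("pics/g10.png",cv2.resize(a,None,fx=3.5,fy=3.5,interpolation=cv2.INTER_CUBIC))
E
```

```text
t 15.8 pos [625.8 -45.2 193.2] jaw ang -1.8 zax [ 0.002 -0.    -1.   ] w 85.3 F [ 0.9 -0.4  0.6]
nose 0.011
t 15.9 pos [627.9 -45.4 195.9] jaw ang -1.8 zax [ 0.009 -0.001 -1.   ] w 85.4 F [0.5 0.4 1. ]
shift [-322.1 -130.6    4.8]
```

View pics/g10.png

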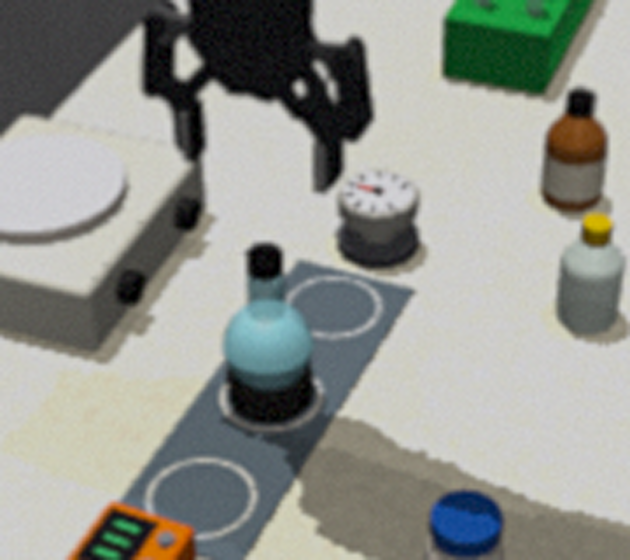

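Request:
carry_out(
  targets=[
    [-18,-7,0,0,-1],
    [-52,-21,0,0,-1],
    [-90,-36,0,0,-1],
    [-128,-51,0,0,-1],
    [-166,-66,0,0,-1],
    [-204,-81,0,0,-1],
    [-242,-96,0,0,-1],
    [-278,-110,0,0,-1],
    [-305,-121,0,0,-1],
    [-318,-126,0,0,-1],
  ],
)

```text
clock: 16.73
tool_pos: [0.487, -0.3624, 0.1896]
orientation: [0.719, 0.695, -0.001, -0.001]
ft_force: [0.2, 0.5, 0.6]
gripper_width: 0.0855
```

Request:
carry_out(
  targets=[
    [-4,-1.5,0,0,-1],
    [-4,-1.5,5,0,-1],
    [-4,-1.5,12,0,-1],
    [-4,-1.5,20,0,-1],
    [-4,-1.5,25,0,-1],
    [-4,-1.5,25,0,-1],
    [-4,-1.5,25,0,-1],
    [-4,-1.5,25,0,-1],
    [-4,-1.5,25,0,-1],
    [-4,-1.5,25,0,-1],
  ],
)

```text
clock: 17.57
tool_pos: [0.4882, -0.3632, 0.1663]
orientation: [0.718, 0.696, 0.0, 0.0]
ft_force: [-0.4, -0.3, 0.6]
gripper_width: 0.0851
```

```bash
python3 snap.py 9; python3 go.py 487.5 -363.3 45; python3 - <<'E'
from meas import *
a=load("side",9)["color"][90:210,310:470]
cv2.imwrite("pics/g11.png",cv2.resize(a,None,fx=4,fy=4,interpolation=cv2.INTER_CUBIC))
T=load("top",9); cv2.imwrite("pics/g12.png",cv2.resize(T["color"][190:330,240:500],None,fx=3,fy=3,interpolation=cv2.INTER_CUBIC))
E
```

```text
t 17.57 pos [ 488.2 -363.2  166.3] jaw ang -1.8 zax [ 0.001 -0.001 -1.   ] w 85.1 F [-0.4 -0.3  0.6]
nose 0.011
t 17.67 pos [ 488.  -363.3  166.2] jaw ang -1.8 zax [ 0.001 -0.    -1.   ] w 85.4 F [-0.6  0.3  0.2]
shift [  0.   -0.6 121.2]
```

View pics/g11.png

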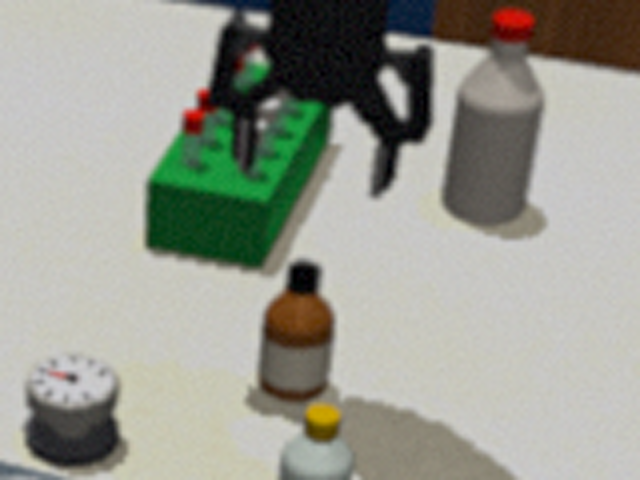

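View pics/g12.png

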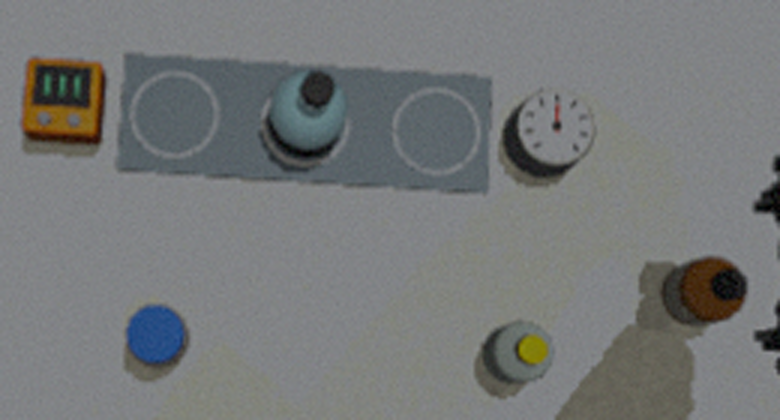

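```bash
python3 - <<'E'
from meas import *
for n in("top","side"):
    c=load(n,9); print(n,proj(c,[[.488,-.3633,.166],[.488,-.3633,.10],[.545,-.363,.166],[.431,-.363,.166]]).round(1).tolist())
T=load("top",9); cv2.imwrite("pics/g13.png",cv2.resize(T["color"][220:340,440:600],None,fx=5,fy=5,interpolation=cv2.INTER_CUBIC))
E
```

```text
top [[494.3, 281.1], [483.4, 284.0], [492.9, 254.7], [495.3, 308.0]]
side [[386.5, 134.9], [384.4, 155.9], [366.3, 131.3], [407.2, 138.7]]
```

View pics/g13.png

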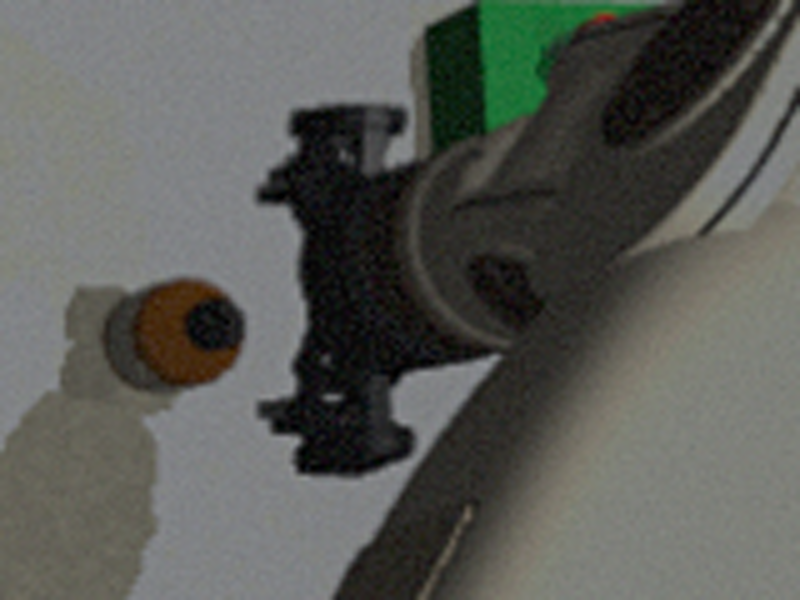

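The fingertips in the top view at about (493,258) and (493,302) agree with the predicted midpoint (494,281), so the top calibration is good. Descending on the amber bottle.

Request:
carry_out(
  targets=[
    [0,0,10,0,-1],
    [0,0,25,0,-1],
    [0,0,42,0,-1],
    [0,0,59,0,-1],
    [0,0,76,0,-1],
    [0,0,92,0,-1],
    [0,0,105,0,-1],
    [0,0,114,0,-1],
    [0,0,119,0,-1],
    [0,0,121,0,-1],
  ],
)

```text
clock: 18.5
tool_pos: [0.4873, -0.3628, 0.0436]
orientation: [0.718, 0.696, -0.0, -0.001]
ft_force: [-0.5, 0.3, 0.7]
gripper_width: 0.0854
```

Request:
carry_out(
  targets=[
    [0,0,0,0,-1],
    [0,0,0,0,-0.6],
    [0,0,0,0,-0.4],
    [0,0,0,0,-0.2],
    [0,0,0,0,0],
    [0,0,0,0,1],
    [0,0,0,0,1],
    [0,0,0,0,1],
    [0,0,0,0,1],
    [0,0,0,0,1],
  ],
  squeeze=40,
)

```text
clock: 19.33
tool_pos: [0.4882, -0.3636, 0.0461]
orientation: [0.718, 0.696, -0.0, 0.001]
ft_force: [-1.8, 0.4, 6.7]
gripper_width: 0.0506
```

```bash
python3 snap.py 10; python3 go.py 620 -154.3 140; python3 - <<'E'
from meas import *
a=load("side",10)["color"][90:210,310:470]
cv2.imwrite("pics/g14.png",cv2.resize(a,None,fx=4,fy=4,interpolation=cv2.INTER_CUBIC))
E
```

```text
t 19.33 pos [ 488.2 -363.6   46.1] jaw ang -1.8 zax [ 0.001 -0.001 -1.   ] w 50.6 F [-1.8  0.4  6.7]
nose 0.011
t 19.43 pos [ 488.2 -363.6   46.1] jaw ang -1.8 zax [ 0.001 -0.001 -1.   ] w 51.2 F [-1.6 -0.2  6.1]
shift [213.2 125.4 -94. ]
```

View pics/g14.png

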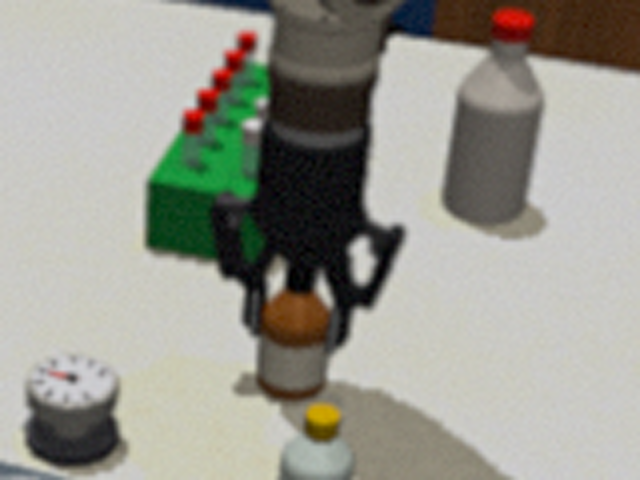

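Request:
carry_out(
  targets=[
    [0,0,-8,0,1],
    [0,0,-28,0,1],
    [0,0,-58,0,1],
    [4,2,-82,0,1],
    [15,9,-95,0,1],
    [38,22,-98,0,1],
    [65,38,-98,0,1],
    [95,56,-98,0,1],
    [125,73,-98,0,1],
    [155,91,-98,0,1],
  ],
)

```text
clock: 20.27
tool_pos: [0.5839, -0.2096, 0.143]
orientation: [0.718, 0.696, 0.0, -0.0]
ft_force: [0.7, -0.6, -1.0]
gripper_width: 0.0508
```

Request:
carry_out(
  targets=[
    [25,15,0,0,1],
    [43,25,0,0,1],
    [54,32,0,0,1],
    [58,34,0,0,1],
    [58,34,0,0,1],
    [58,34,8,0,1],
    [58,34,20,0,1],
    [58,34,30,0,1],
    [58,34,35,0,1],
    [58,34,35,0,1],
  ],
)

```text
clock: 21.1
tool_pos: [0.6174, -0.1549, 0.1055]
orientation: [0.719, 0.695, -0.001, -0.002]
ft_force: [-0.3, 0.0, -1.3]
gripper_width: 0.0508
```

```bash
python3 snap.py 11; python3 go.py 620 -154.3 50; python3 - <<'E'
from meas import *
a=load("side",11)["color"][110:250,240:420]
cv2.imwrite("pics/g15.png",cv2.resize(a,None,fx=4,fy=4,interpolation=cv2.INTER_CUBIC))
E
```

```text
t 21.1 pos [ 617.4 -154.9  105.5] jaw ang -1.9 zax [-0.004  0.001 -1.   ] w 50.8 F [-0.3  0.  -1.3]
nose 0.011
t 21.2 pos [ 618.9 -154.8  107.5] jaw ang -1.8 zax [-0.001  0.    -1.   ] w 50.8 F [-0.1 -0.7 -1.2]
shift [ 0.5  1.2 57.5]
```

View pics/g15.png

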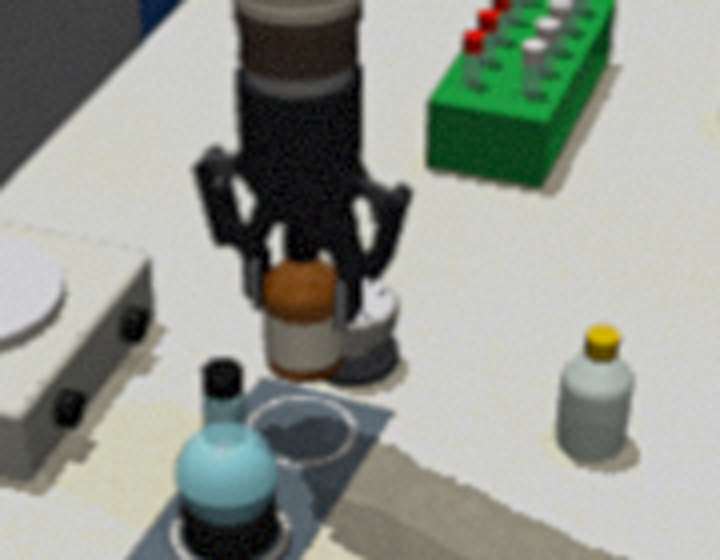

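Request:
carry_out(
  targets=[
    [0,0,8,0,1],
    [0,0,18,0,1],
    [0,0,28,0,1],
    [0,0,37,0,1],
    [0,0,44,0,1],
    [0,0,49,0,1],
    [0,0,52,0,1],
    [0,0,54,0,1],
    [0,0,54.5,0,1],
    [0,0,54.5,0,1],
  ],
)

```text
clock: 22.03
tool_pos: [0.6196, -0.1541, 0.0535]
orientation: [0.718, 0.696, 0.0, 0.0]
ft_force: [0.2, -0.5, -1.0]
gripper_width: 0.0505
```

Request:
carry_out(
  targets=[
    [0,0,0.5,0,1],
    [0,0,1,0,1],
    [0,0,1.5,0,1],
    [0,0,2,0,1],
    [0,0,2.5,0,1],
    [0,0,3,0,1],
    [0,0,3,0,1],
    [0,0,3,0,1],
    [0,0,3,0,1],
    [0,0,3,0,1],
  ],
)

```text
clock: 22.87
tool_pos: [0.6194, -0.1541, 0.0503]
orientation: [0.718, 0.696, 0.0, 0.0]
ft_force: [-0.3, 0.1, -1.3]
gripper_width: 0.0504
```

Request:
carry_out(
  targets=[
    [0,0,0.5,0,1],
    [0,0,1,0,1],
    [0,0,1.5,0,1],
    [0,0,2,0,1],
    [0,0,2,0,1],
    [0,0,2,0,1],
    [0,0,2,0,1],
    [0,0,2,0,1],
    [0,0,2,0,1],
    [0,0,2,0,1],
  ],
)

```text
clock: 23.7
tool_pos: [0.6194, -0.1541, 0.0492]
orientation: [0.718, 0.696, 0.0, 0.0]
ft_force: [-2.5, 1.1, 5.7]
gripper_width: 0.0508
```

Contact with the mat at 49.2 mm. Releasing and rising.

Request:
carry_out(
  targets=[
    [0,0,0,0,-0.1],
    [0,0,0,0,-0.3],
    [0,0,0,0,-0.5],
    [0,0,0,0,-0.75],
    [0,0,0,0,-1],
    [0,0,0,0,-1],
    [0,0,-15,0,-1],
    [0,0,-45,0,-1],
    [0,0,-80,0,-1],
    [0,0,-110,0,-1],
  ],
)

```text
clock: 24.53
tool_pos: [0.6192, -0.1541, 0.1596]
orientation: [0.718, 0.696, -0.0, -0.0]
ft_force: [0.5, -0.1, -0.8]
gripper_width: 0.0852
```

```bash
python3 snap.py 12; python3 go.py 443.5 73.3 159; python3 - <<'E'
from meas import *
a=load("side",12)["color"][110:250,240:420]
cv2.imwrite("pics/g16.png",cv2.resize(a,None,fx=4,fy=4,interpolation=cv2.INTER_CUBIC))
E
```

```text
t 24.53 pos [ 619.2 -154.1  159.6] jaw ang -1.8 zax [-0.  0. -1.] w 85.2 F [ 0.5 -0.1 -0.8]
nose 0.011
t 24.63 pos [ 623.1 -155.   165.2] jaw ang -1.8 zax [ 0.012 -0.003 -1.   ] w 85.6 F [0.7 0.8 0.5]
shift [ 222.7 -186.7    3.4]
```

View pics/g16.png

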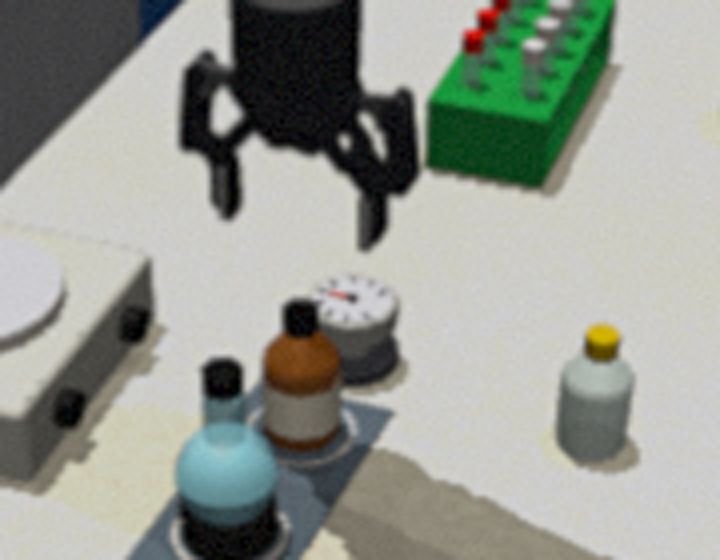

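Request:
carry_out(
  targets=[
    [10,-8,-10,0,-1],
    [35,-29,-15,0,-1],
    [63,-52,-15,0,-1],
    [91,-75,-15,0,-1],
    [119,-98,-10,0,-1],
    [147,-121,0,0,-1],
    [175,-144,15,0,-1],
    [200,-165,30,0,-1],
    [217,-179,40,0,-1],
    [222,-183,40,0,-1],
  ],
)

```text
clock: 25.47
tool_pos: [0.4386, 0.0751, 0.1158]
orientation: [0.717, 0.697, -0.003, -0.002]
ft_force: [-0.7, -0.6, -0.4]
gripper_width: 0.0851
```

Request:
carry_out(
  targets=[
    [0,0,0,0,-1],
    [0,0,0,0,-1],
    [0,0,0,0,-1],
    [0,0,0,0,-1],
    [0,0,0,0,-1],
    [0,0,0,0,-1],
    [0,0,0,0,-1],
    [0,0,0,0,-1],
    [0,0,0,0,-1],
    [0,0,0,0,-1],
  ],
)

```text
clock: 26.3
tool_pos: [0.4433, 0.0734, 0.1183]
orientation: [0.718, 0.696, -0.0, -0.0]
ft_force: [0.1, -0.1, 0.9]
gripper_width: 0.0857
```

```bash
python3 snap.py 13; python3 go.py 443.5 73.3 16; python3 - <<'E'
from meas import *
a=load("side",13)["color"][180:320,280:460]
cv2.imwrite("pics/g17.png",cv2.resize(a,None,fx=4,fy=4,interpolation=cv2.INTER_CUBIC))
E
```

```text
t 26.3 pos [443.3  73.4 118.3] jaw ang -1.8 zax [-0. -0. -1.] w 85.7 F [ 0.1 -0.1  0.9]
nose 0.011
t 26.4 pos [443.2  73.5 118.3] jaw ang -1.8 zax [-0. -0. -1.] w 85.5 F [-0.4 -0.1 -0.2]
shift [ -0.2   0.3 102.3]
```

View pics/g17.png

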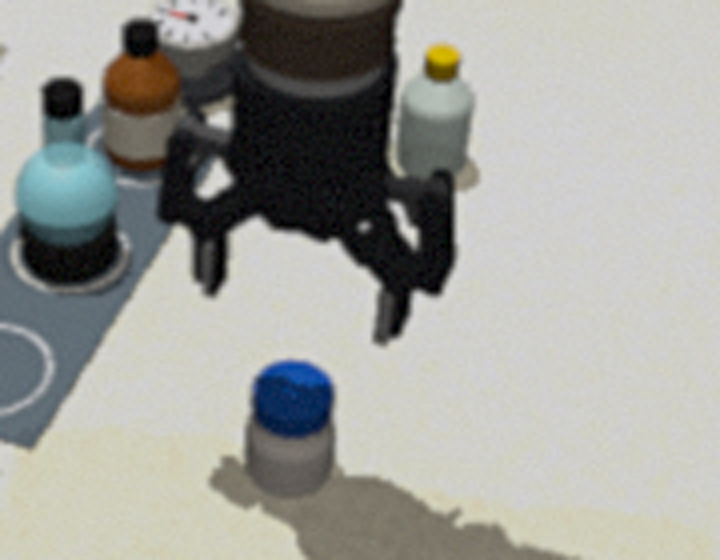

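Request:
carry_out(
  targets=[
    [0,0,8,0,-1],
    [0,0,22,0,-1],
    [0,0,38,0,-1],
    [0,0,54,0,-1],
    [0,0,69,0,-1],
    [0,0,82,0,-1],
    [0,0,92,0,-1],
    [0,0,98,0,-1],
    [0,0,101,0,-1],
    [0,0,103,0,-1],
  ],
)

```text
clock: 27.23
tool_pos: [0.443, 0.0734, 0.0148]
orientation: [0.718, 0.696, -0.0, -0.0]
ft_force: [-0.2, -0.3, 0.8]
gripper_width: 0.0857
```

Request:
carry_out(
  targets=[
    [0,0,0,0,-1],
    [0,0,0,0,-0.6],
    [0,0,0,0,-0.4],
    [0,0,0,0,-0.2],
    [0,0,0,0,0],
    [0,0,0,0,1],
    [0,0,0,0,1],
    [0,0,0,0,1],
    [0,0,0,0,1],
    [0,0,0,0,1],
  ],
  squeeze=40,
)

```text
clock: 28.07
tool_pos: [0.4437, 0.0735, 0.0161]
orientation: [0.718, 0.696, 0.001, 0.0]
ft_force: [-0.4, -1.3, 4.7]
gripper_width: 0.0485
```

```bash
python3 snap.py 14; python3 go.py 630.5 66.5 100; python3 - <<'E'
from meas import *
a=load("side",14)["color"][180:320,280:460]
cv2.imwrite("pics/g18.png",cv2.resize(a,None,fx=4,fy=4,interpolation=cv2.INTER_CUBIC))
E
```

```text
t 28.07 pos [443.7  73.5  16.1] jaw ang -1.8 zax [ 0.001  0.    -1.   ] w 48.5 F [-0.4 -1.3  4.7]
nose 0.011
t 28.17 pos [443.7  73.5  16.1] jaw ang -1.8 zax [ 0.001  0.    -1.   ] w 48.9 F [-1.6 -0.5  6.3]
shift [ -1.2 187.  -83.6]
```

View pics/g18.png

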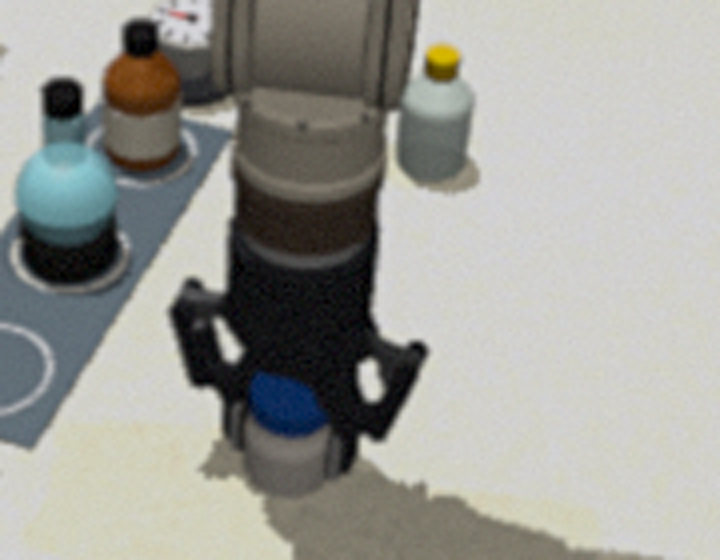

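Request:
carry_out(
  targets=[
    [0,0,-8,0,1],
    [0,0,-28,0,1],
    [0,2,-55,0,1],
    [0,15,-75,0,1],
    [0,40,-80,0,1],
    [-1,72,-80,0,1],
    [-1,107,-80,0,1],
    [-1,142,-80,0,1],
    [-1,170,-80,0,1],
    [-1,182,-80,0,1],
  ],
)

```text
clock: 29.0
tool_pos: [0.6289, 0.0666, 0.0956]
orientation: [0.718, 0.696, 0.001, 0.001]
ft_force: [0.8, 0.4, -0.1]
gripper_width: 0.049
```

Request:
carry_out(
  targets=[
    [0,5,0,0,1],
    [0,5,0,0,1],
    [0,5,10,0,1],
    [0,5,25,0,1],
    [0,5,40,0,1],
    [0,5,52,0,1],
    [0,5,60,0,1],
    [0,5,64,0,1],
    [0,5,65,0,1],
    [0,5,65,0,1],
  ],
)

```text
clock: 29.83
tool_pos: [0.63, 0.0667, 0.0304]
orientation: [0.718, 0.696, -0.0, -0.0]
ft_force: [-0.4, -0.1, -1.1]
gripper_width: 0.0487
```

```bash
python3 snap.py 15; python3 go.py 630.5 66.5 20; python3 - <<'E'
from meas import *
a=load("side",15)["color"][180:320,220:400]
cv2.imwrite("pics/g19.png",cv2.resize(a,None,fx=4,fy=4,interpolation=cv2.INTER_CUBIC))
E
```

```text
t 29.83 pos [630.   66.7  30.4] jaw ang -1.8 zax [-0. -0. -1.] w 48.7 F [-0.4 -0.1 -1.1]
nose 0.011
t 29.93 pos [630.8  66.8  31.2] jaw ang -1.8 zax [ 0.002  0.    -1.   ] w 49.0 F [ 0.7 -0.1 -0. ]
shift [-0.3 -0.3 11.2]
```

View pics/g19.png

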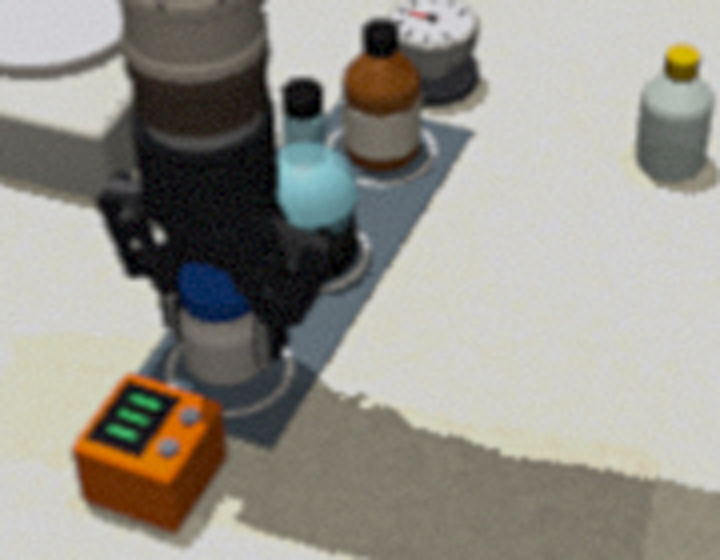

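Request:
carry_out(
  targets=[
    [0,0,3,0,1],
    [0,0,6,0,1],
    [0,0,8,0,1],
    [0,0,9,0,1],
    [0,0,10,0,1],
    [0,0,11,0,1],
    [0,0,11.5,0,1],
    [0,0,12,0,1],
    [0,0,12,0,1],
    [0,0,12,0,1],
  ],
)

```text
clock: 30.77
tool_pos: [0.6301, 0.0667, 0.0192]
orientation: [0.718, 0.696, 0.0, 0.0]
ft_force: [-2.7, 0.2, 5.9]
gripper_width: 0.0487
```

Contact with the mat. Releasing, rising and drawing back.

Request:
carry_out(
  targets=[
    [0,0,0,0,-0.1],
    [0,0,0,0,-0.3],
    [0,0,0,0,-0.5],
    [0,0,0,0,-0.75],
    [0,0,0,0,-1],
    [0,0,0,0,-1],
    [0,0,-15,0,-1],
    [0,0,-45,0,-1],
    [0,0,-80,0,-1],
    [0,0,-115,0,-1],
  ],
)

```text
clock: 31.6
tool_pos: [0.6293, 0.0666, 0.1335]
orientation: [0.718, 0.696, -0.001, -0.001]
ft_force: [0.6, 0.3, 0.6]
gripper_width: 0.0853
```

Request:
carry_out(
  targets=[
    [0,0,-15,0,-1],
    [0,0,-30,0,-1],
    [0,-20,-30,0,-1],
    [0,-55,-30,0,-1],
    [0,-90,-30,0,-1],
    [0,-125,-30,0,-1],
    [0,-160,-30,0,-1],
    [0,-190,-30,0,-1],
    [0,-210,-30,0,-1],
    [0,-220,-30,0,-1],
  ],
)

```text
clock: 32.43
tool_pos: [0.4073, 0.0733, 0.1632]
orientation: [0.718, 0.696, -0.001, -0.0]
ft_force: [0.1, -0.2, -0.4]
gripper_width: 0.0854
```

```bash
python3 snap.py 16; python3 - <<'E'
from meas import *
cv2.imwrite("pics/g20.png",load("top",16)["color"])
a=load("side",16)["color"][140:320,220:440]
cv2.imwrite("pics/g21.png",cv2.resize(a,None,fx=3.3,fy=3.3,interpolation=cv2.INTER_CUBIC))
E
```

```text
t 32.43 pos [407.3  73.3 163.2] jaw ang -1.7 zax [-0.002 -0.    -1.   ] w 85.4 F [ 0.1 -0.2 -0.4]
```

View pics/g20.png

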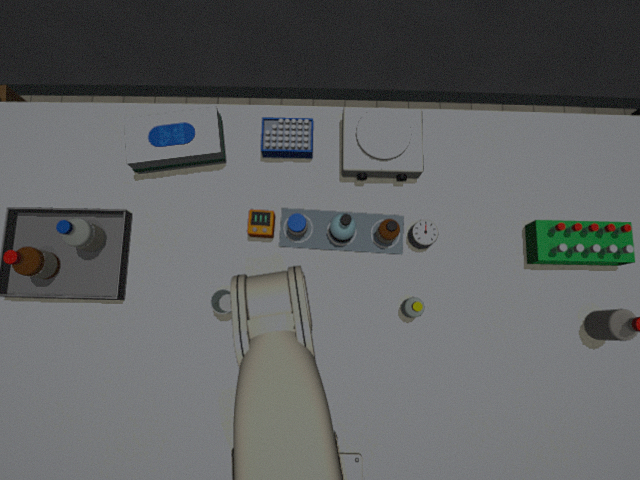

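View pics/g21.png

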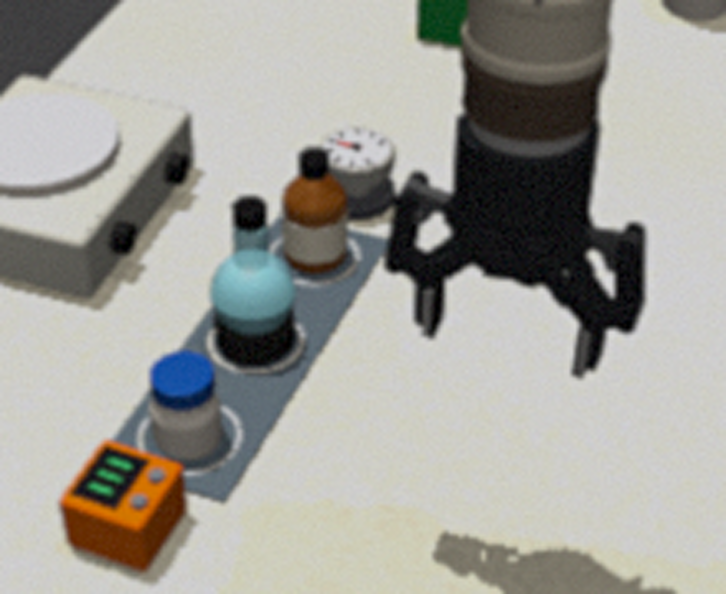

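```bash
python3 - <<'E'
from meas import *
T=load("top",16);S=load("side",16)
c=np.array([625.8,-44.3]); a=np.radians(-2.5); M=np.array([[np.cos(a),-np.sin(a)],[np.sin(a),np.cos(a)]])
for cam,l,off in((T,"T",c),(S,"S",np.array([621,-40.2]))):
  for n,kind,b,z in(("jarcap","blue",(285,212,312,240) if l=="T" else (262,240,292,268),.063),
    ("flaskcap","black",(338,212,352,228) if l=="T" else (288,195,304,212),.123),
    ("ambercap","black",(384,220,402,238) if l=="T" else (308,182,322,194),.097)):
    uv,k,A=blob(cam,kind,b); p=plane(cam,uv,z)[0,:2]*1000; print(l,n,uv.round(1),A,"mat frame",(M.T@(p-off)).round(1))
for n in("spare",):
  for cam,b in((T,(400,295,430,320)),(S,(380,185,400,205))):
    uv,k,A=blob(cam,"yellow",b); print(n,uv)
d=cv2.absdiff(load("top",13)["color"],load("top",0)["color"])[285:320,205:238]; print("beaker diff",d.mean())
d=cv2.absdiff(S["color"],load("side",0)["color"])[318:370,310:350]; print("beaker diff side",d.mean())
E
```

```text
T jarcap [296.5 222.4] 224.0 mat frame [  0.2 111.1]
T flaskcap [345.4 219.5] 78.0 mat frame [ 0.3 -2.1]
T ambercap [391.5 225.4] 72.0 mat frame [  -0.5 -110.8]
S jarcap [275.2 254.7] 231.5 mat frame [ -1.1 112.3]
S flaskcap [295.2 204.7] 59.5 mat frame [ 0.8 -1.4]
S ambercap [314.9 189.4] 40.5 mat frame [  -2.1 -108.5]
spare [416.96363636 306.06363636]Traceback (most recent call last):
  File "<stdin>", line 11, in <module>
  File "meas.py", line 8, in blob
    cs,_=cv2.findContours(m,cv2.RETR_EXTERNAL,cv2.CHAIN_APPROX_NONE); k=max(cs,key=cv2.contourArea)
                                                                        ~~~^^^^^^^^^^^^^^^^^^^^^^^^
ValueError: max() iterable argument is empty
```

```bash
python3 - <<'E'
from meas import *
S=load("side",16)
d=cv2.absdiff(S["color"],load("side",0)["color"])[318:370,310:350]; print("beaker diff side",d.mean())
from rig import ctrl
print(ctrl.read_state()["clock"],ctrl.hand_in())
E
```

```text
beaker diff side 9.804166666666667
the job is handed in; nothing more can be done
32.5333 None
```

```bash
python3 - <<'E'
from h import *
a,b=load("side",0)["color"],load("side",16)["color"]
cv2.imwrite("pics/g22.png",cv2.resize(np.hstack([a[300:380,290:370],b[300:380,290:370]]),None,fx=5,fy=5))
E
```

```text
(no output)
```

View pics/g22.png

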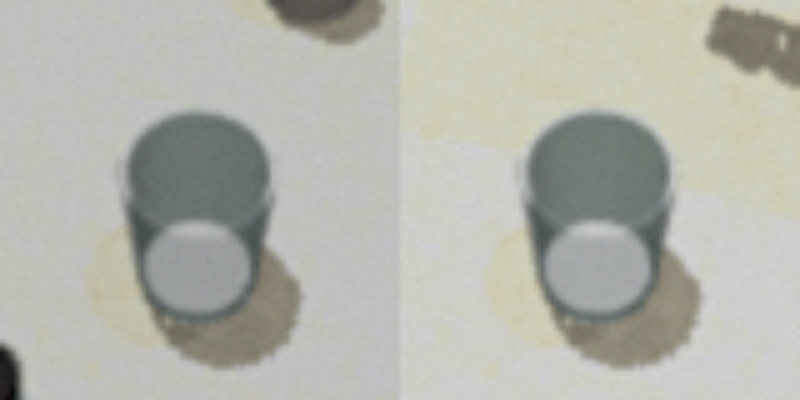

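The job is handed in at 32.5 s. The black ring is on the middle circle with the flask seated upright in it. The gauge was at the mat's -y end and the readout box at +y, so the amber bottle stands on the gauge's circle and the jar on the readout's circle. I lowered each piece until the force reading showed contact (4–6 N) before opening the jaws.

**Last checks, in the mat frame:**

| Piece | Where measured | Top view, from its circle's centre | Side view, from its circle's centre |
|---|---|---|---|
| Jar | cap | 0.2 mm across, 1.1 mm along | -1.1 mm across, 2.3 mm along |
| Flask | cap | 0.3 mm across, -2.1 mm along | 0.8 mm across, -1.4 mm along |
| Amber bottle | cap | -0.5 mm across, -0.8 mm along | -2.1 mm across, 1.5 mm along |
| Ring | ring itself, before the flask went in | within about 2 mm | not measured |

All of them look upright in the final side picture. The open gripper was clear above the bench, drawn back from the mat.

**Disagreements and gaps:**
- **Camera offset:** The two cameras differ by about 4 mm in x and 4 mm in y. I used the top view, which matched the gripper's known position. The side-view figures are relative to the mat centre as the side camera saw it.
- **Yellow-capped bottle:** The top view shows it has not moved (same pixel). The side check of it failed because the gripper hid it.
- **Beaker:** A simple before/after image difference was not zero (about 9.8 grey levels). I compared the two crops after handing in; the beaker is in the same place, and the lighting and shadows around it had changed.

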